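# Vent the polisher, empty its catch tray into the tote, and switch the air back on

### The job

Vent the polisher first by pulling its blue slide valve knob fully out, past the click. With it still out, move every finished part from the catch tray into the green tote: tubes lying flat in the large compartment, orange adapters in the small one; then push the knob fully home to put the air back on. Never lift a part while the knob is home, and leave everything else on the bench as it is.

Things in the scene. Friction and masses are not known exactly. Their poses are not given: they have to be found in the camera images.
- valve_knob (a joint): Slide valve knob, in m: 0 = pushed fully home, 0.050 = pulled fully out (end stop). Spring detent: it is bistable about 0.025; moving it either way takes up to about 8 N until past the middle, after which the detent helps it on to near the end, where it stays. Friction alone about 1.2 N.
- knob_grip (a point): Centre of the blue knob: a round head 34 mm in diameter, 26 mm long, axis horizontal, on a 12 mm steel stem, 85 mm above the bench. Site z is up; point x lies along the stem: +x points into the grey valve block, -x is the way to pull. With the knob home this point is 55 mm in front of the block's front face.
- valve: Grey valve block that carries the knob, fixed: 100 mm (its x) x 56 mm, top 107 mm above the bench, on a 130 x 100 x 12 mm steel foot, a copper-coloured silencer 32 mm across on top at x = +0.020, up to 159 mm. Origin: centre of the underside; the knob is on its -x face.
- tray: Aluminium catch tray below the polisher's chute, fixed, 232 mm along its x, 292 mm along its y, walls 30 mm high and 6 mm thick, inner floor 6 mm above its origin. Origin: centre of the underside, on the bench; z up.
- tote: Green tote, fixed, 290 mm (x) x 230 mm (y) x 60 mm high, walls and floor 6 mm thick. Origin: centre of the underside; z up. A 56 mm high divider along y at x = -0.030 parts it: large compartment (tubes) x -0.027 to +0.139, small one (adapters) x -0.139 to -0.033, both y -0.109 to +0.109 inside.
- tube1: Finished pylon tube, blue: a 30 mm diameter round tube along its x axis with a steel collar 36 x 36 mm square and 22 mm long at each end, 120 mm long over all, 0.25 kg. Origin at its centre; it lies on a flat of its collars with the axis 18 mm above the floor under it. May be absent.
- tube2: Finished pylon tube, brass-coloured: a 30 mm diameter round tube along its x axis with a steel collar 36 x 36 mm square and 22 mm long at each end, 120 mm long over all, 0.25 kg. Origin at its centre; it lies on a flat of its collars with the axis 18 mm above the floor under it. May be absent.
- tube3: Finished pylon tube, bare aluminium: a 30 mm diameter round tube along its x axis with a steel collar 36 x 36 mm square and 22 mm long at each end, 120 mm long over all, 0.25 kg. Origin at its centre; it lies on a flat of its collars with the axis 18 mm above the floor under it. May be absent.
- adapter1: Finished foot adapter: orange block 52 mm (its x) x 42 mm (its y) x 32 mm (its z), with a steel boss 30 mm across, 10 mm high, on top (+z), 0.2 kg. Origin at the centre of the orange block, 16 mm above the floor under it. May be absent.
- adapter2: Finished foot adapter: orange block 52 mm (its x) x 42 mm (its y) x 32 mm (its z), with a steel boss 30 mm across, 10 mm high, on top (+z), 0.2 kg. Origin at the centre of the orange block, 16 mm above the floor under it. May be absent.
- adapter3: Finished foot adapter: orange block 52 mm (its x) x 42 mm (its y) x 32 mm (its z), with a steel boss 30 mm across, 10 mm high, on top (+z), 0.2 kg. Origin at the centre of the orange block, 16 mm above the floor under it. May be absent.
- water: Bystander, to be left alone: clear water bottle with blue label, 64 mm across, 200 mm tall. Origin: at or near its middle, at the underside.
- glue: Bystander, to be left alone: white jar with yellow cap, 68 mm across, 80 mm tall. Origin: at or near its middle, at the underside.
- driver: Bystander, to be left alone: red-handled screwdriver, 150 mm long, lying. Origin: at or near its middle, at the underside.
Not all that is in view belongs to the job. What is shaped like the adapter1 but red is not meant.

How it is judged (in metres and radians):
On the way, in this order (a step that is already met when the one before it is completed fails the run):
1. the knob is pulled fully out (value of joint valve_knob above 0.044 m), for 0.2 s.
2. with the knob still out, every part lies in its compartment of the tote (x of tube1 in the frame of tote between -0.02 and 0.135 m and y of tube1 in the frame of tote between -0.108 and 0.108 m and z of each of tube1, tube2, tube3, adapter1, adapter2, adapter3 in the frame of tote below 0.066 m and angle between each of tube1, tube2, tube3's own x axis and vertical above 1.2 rad and x of tube2 in the frame of tote between -0.02 and 0.135 m and y of tube2 in the frame of tote between -0.108 and 0.108 m and x of tube3 in the frame of tote between -0.02 and 0.135 m and y of tube3 in the frame of tote between -0.108 and 0.108 m and x of adapter1 in the frame of tote between -0.135 and -0.04 m and y of adapter1 in the frame of tote between -0.108 and 0.108 m and x of adapter2 in the frame of tote between -0.135 and -0.04 m and y of adapter2 in the frame of tote between -0.108 and 0.108 m and x of adapter3 in the frame of tote between -0.135 and -0.04 m and y of adapter3 in the frame of tote between -0.108 and 0.108 m and value of joint valve_knob above 0.04 m), for 0.3 s.
3. the knob is pushed fully home (value of joint valve_knob below 0.005 m), for 0.2 s.
At the end, for the whole second after the job is handed in: Knob within 5 mm of fully home; every tube in the tote's large compartment, lying within about 20 degrees of level; every adapter in the small compartment; nothing perched on a wall (centres less than 66 mm above the bench); all parts at rest (value of joint valve_knob below 0.005 m and x of tube1 in the frame of tote between -0.02 and 0.135 m and y of tube1 in the frame of tote between -0.108 and 0.108 m and z of each of tube1, tube2, tube3, adapter1, adapter2, adapter3 in the frame of tote below 0.066 m and angle between each of tube1, tube2, tube3's own x axis and vertical above 1.2 rad and x of tube2 in the frame of tote between -0.02 and 0.135 m and y of tube2 in the frame of tote between -0.108 and 0.108 m and x of tube3 in the frame of tote between -0.02 and 0.135 m and y of tube3 in the frame of tote between -0.108 and 0.108 m and x of adapter1 in the frame of tote between -0.135 and -0.04 m and y of adapter1 in the frame of tote between -0.108 and 0.108 m and x of adapter2 in the frame of tote between -0.135 and -0.04 m and y of adapter2 in the frame of tote between -0.108 and 0.108 m and x of adapter3 in the frame of tote between -0.135 and -0.04 m and y of adapter3 in the frame of tote between -0.108 and 0.108 m and linear speed of each of tube1, tube2, tube3, adapter1, adapter2, adapter3 below 0.03 m/s); the robot touches nothing.
It fails at once if a part is lifted (more than 100 mm above the bench) while the knob is in (height (world z) of any of tube1, tube2, tube3, adapter1, adapter2, adapter3 above 0.1 m and value of joint valve_knob below 0.025 m).
It fails at once if a bystander is moved more than 50 mm or knocked over (distance of any of water, glue, driver from where it was at the start of the episode above 0.05 m or angle between any of water, glue's own z axis and vertical above 0.5 rad).
Of tube1, tube2, tube3, adapter1, adapter2, adapter3 only 4 to 6 are there at a start; the rules pass over those that are not, and their reading is None.
At some moment in a run one of tube1, tube2, tube3, adapter1, adapter2, adapter3 may be knocked a few centimetres aside while the robot is not near it.
Once in a run the grip may slacken for a moment while it holds something.
It also fails if it takes over 210 s, if anything falls off the work surface, if the arm or the gripper's body presses on something with over 40 N, if the wrist force passes 120 N, or if a joint passes its speed limit or range.

### The arm

A 6-joint arm with a two-finger parallel gripper is mounted at the origin on the work surface. World frame = base frame: x ahead of the robot, y to its left, z up, the work surface at z = 0. Lengths are in m, angles in degrees, forces in N, time in s.
With the tool pointing down it reaches from about 0.4 to 0.925 m from the base axis. Payload 3.4 kg.
Tool frame: the origin (TCP) lies at the very end of the fingers, on their centre line; the grasp point (between the pads) lies 19 mm behind it; z points along the fingers, y is the line along which they close (so a half turn about z gives the same grasp; the last joint's range is limited). The gripper opens to 85 mm and grips with 20 to 120 N. Pads are 22 mm wide; open, the fingers measure 114 mm over their backs; the gripper's body (76 mm by 85 mm) begins 54 mm behind the grasp point. The pads swing forward as they close: fully open they stand 13 mm farther back than shut.
Start: joints at [-80.701, 17.578, 86.31, -0, 76.112, -4.211], TCP at [0.134, -0.559, 0.231] pointing down, gripper open.
Joint ranges: [-179.03, 179.03], [-60, 130.46], [8.19, 133.38], [-81.62, 261.62], [5.75, 156.47], [-153.77, 153.77]. Speed limits (degrees/s): [147.25, 147.25, 180, 180, 180, 180].

### API

Orientations are given as a 3x3 rotation matrix whose columns are the frame's x, y, z axes.
In Python, from station import arm, optics, sign_off gives the robot as it stands.
- The arm moves only by the shell command python3 -m handwheel 'ROWS'. ROWS is a JSON object of lists of equal length, an entry for each row: "travel": the shift along the tool's x, y, z scaled (see below), a list of three; "angular": the turn, a rotation vector about the tool's x, y, z scaled (see below), a list of three; "hand": the opening, from 0 (shut) to 1 (fully open). In form: {"travel": [[dx, dy, dz], ...], "angular": [[ax, ay, az], ...], "hand": [hand, ...]}. A call has 1 to 8 rows; each row is the pose to reach, as a shift and turn from the pose commanded when the call began, along the tool's axes at that moment; what a row does not reach only later rows make up. The controller multiplies each number of a shift by 30 cm and each number of a turn by 60 degrees. A row lasts 1/10 s, in which the tool goes at most 50 mm and 8.59 degrees, less where a joint would pass 70% of its speed; a pose out of reach is approached as far as the arm can. A call with a number of a shift or a turn outside -1 to 1 is refused whole. A call with a gripper value outside its range is refused whole. The fingers move at their own pace and stop on an object; the grip force is fixed at half the most. Time passes only in rows, so rows that repeat a pose let the fingers close. It gives the time, the measured TCP pose, the force, the opening and the grip force at its end, in the units of the state.
- arm.state(): the state, without advancing time (a new reading comes with each control period).
- optics.snapshot(name): name is "scene" or "top" or "wrist"; returns (picture, depth): 480x640x3 uint8, blue, green, red; 480x640 float32, m along the optical axis (not along the pixel's ray), 0 where there is no reading.
- optics.get_calibration(name): a dict with "fx", "fy", "cx", "cy" (pixels), "R" (3x3) and "t" (3): a world point X has camera coordinates R X + t. Camera axes: x right, y down, z forward; pixel columns grow to the right and rows downward; lengths in m; the calibration is good to about 2 mm. A picture is of the moment at which its call begins: read the wrist's pose just before it. get_calibration takes no time and is no camera call; for the wrist camera it gives the pose at the moment of the call.
- sign_off(): hands the job in; it is judged then, once.
The state is a dict: "t": time; "qpos": joint angles; "joint_vel": joint speeds; "joint_torque": joint torques, N m; "position": TCP position; "eef_rot": TCP orientation; "force": force on the tool from outside, world axes, zero at the start; "wrist_torque": the same for the moment, N m; "gripper_width": finger opening in m; "grasp_force": force on a finger pad.
Only numpy, scipy, OpenCV 4.12 (cv2) and the standard library are available. Lean on these libraries where they do the work, as an engineer would, in place of code of your own. Each camera call takes 0.05 s, during which the arm holds its last target. There are 200 camera calls.

## Working session

There is one attempt and no reset: what is moved stays moved. The work goes in short steps, Python scripts to look and compute and a shell command to move; the robot and the scene stay as the last step left them, time stands still between calls to the robot, and variables do not carry over. Pictures are saved under pics/ and viewed, at most 14 in all, crops included, and the job is handed in when it is done.

```bash
mkdir -p pics; ls; python3 - <<'E'
from station import arm, optics
import cv2,numpy as np
print(arm.state())
for n in ("scene","top"):
    p,d=optics.snapshot(n); cv2.imwrite(f"pics/{n}0.png",p); np.save(f"pics/{n}0.npy",d); print(n,optics.get_calibration(n))
E
```

```text
pics
{'t': 0.0, 'qpos': array([-8.07014220e+01,  1.76209575e+01,  8.63835247e+01,  3.08494478e-04,
        7.61108105e+01, -4.20968183e+00]), 'joint_vel': array([-0.08726439,  0.06870196,  0.05492487, -0.0080284 , -0.0256171 ,
        0.04371676]), 'joint_torque': array([ 2.13342420e-03, -4.57543659e+01, -2.51916289e+01, -4.64661225e-04,
        1.31612347e-02, -1.69920099e-05]), 'position': array([ 0.13419224, -0.55840666,  0.23039646]), 'eef_rot': array([[ 9.72336584e-01,  2.33583956e-01, -3.19977830e-04],
       [ 2.33584125e-01, -9.72334567e-01,  1.98664060e-03],
       [ 1.52921865e-04, -2.00642507e-03, -9.99997975e-01]]), 'force': array([0.11924521, 0.20836635, 0.08425722]), 'wrist_torque': array([-0.02065214, -0.00568672, -0.02311057]), 'grasp_force': 0.0, 'gripper_width': 0.08576194839839525}
scene {'fx': 436.76079650431075, 'fy': 436.76079650431075, 'cx': 321.96137488510504, 'cy': 238.48699099190418, 'R': array([[ 0.87005371,  0.49273968, -0.01463403],
       [ 0.29067605, -0.53678427, -0.79206697],
       [-0.39813814,  0.68488704, -0.61025877]]), 't': array([-0.47602622, -0.07800374,  1.49100995])}
top {'fx': 581.1787093740579, 'fy': 581.1787093740579, 'cx': 321.36646833159404, 'cy': 225.967768414143, 'R': array([[-6.59079329e-04, -9.99966348e-01, -8.17731266e-03],
       [-9.92029789e-01,  1.68416150e-03, -1.25992308e-01],
       [ 1.26001840e-01,  8.02909883e-03, -9.91997515e-01]]), 't': array([0.02172394, 0.54330466, 1.32114867])}
```

View pics/scene0.png

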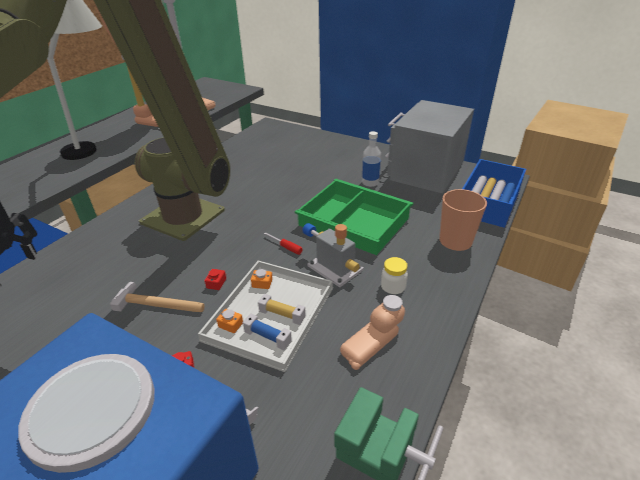

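View pics/top0.png

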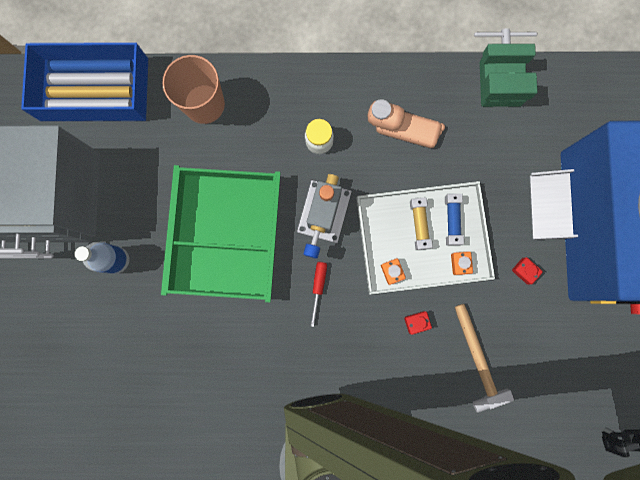

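The scene has the brass tube at top px (421,223), the blue tube at (455,219) and orange adapters at (393,270) and (462,262). The knob is at (312,251), with the screwdriver just beside it at (319,285). The red blocks at (527,271) and (418,322) and the tubes in the blue box are not part of the job.

```bash
cat > h.py <<'E'
import numpy as np,cv2
from station import arm,optics
def world(d,c,u,v):
    z=d[v,u]; P=np.stack([(u-c['cx'])/c['fx']*z,(v-c['cy'])/c['fy']*z,z],-1)
    return (P-c['t'])@c['R']
def cloud(n,d=None,c=None):
    c=c or optics.get_calibration(n)
    if d is None: p,d=optics.snapshot(n)
    else: p=None
    v,u=np.mgrid[:480,:640]; return p,d,world(d,c,u,v)
def rows(target,yaw=None,R=None):
    """shift (scaled) & turn (scaled) from the measured pose to TCP target / R target"""
    from scipy.spatial.transform import Rotation as Ro
    s=arm.state(); E=s['eef_rot']
    tr=E.T@(np.array(target)-s['position'])/0.3
    if yaw is not None:  # tool down, tool y axis at world angle yaw (deg), nearest half turn
        best=None
        for k in(-180,0,180):
            a=np.radians(yaw+k); y=np.array([np.cos(a),np.sin(a),0]); z=np.array([0,0,-1.]); x=np.cross(y,z)
            w=Ro.from_matrix(E.T@np.stack([x,y,z],1)).as_rotvec(degrees=True)
            if best is None or np.linalg.norm(w)<np.linalg.norm(best): best=w
    elif R is not None: best=Ro.from_matrix(E.T@R).as_rotvec(degrees=True)
    else: best=np.zeros(3)
    print('travel',tr.round(3),'angular',(best/60).round(3))
E
python3 - <<'E'
from h import *
c=optics.get_calibration('top'); d=np.load('pics/top0.npy'); p=cv2.imread('pics/top0.png')
_,_,W=cloud('top',d,c); hsv=cv2.cvtColor(p,cv2.COLOR_BGR2HSV)
def blob(name,h0,h1,box,s=120,v=60,zmin=-1):
    x0,y0,x1,y1=box; m=np.zeros((480,640),bool); m[y0:y1,x0:x1]=1
    m&=(hsv[...,0]>=h0)&(hsv[...,0]<=h1)&(hsv[...,1]>s)&(hsv[...,2]>v)&(d>0)&(W[...,2]>zmin)
    q=W[m]; px=np.argwhere(m)[:,::-1].mean(0)
    r=cv2.minAreaRect(q[:,:2].astype(np.float32)*1000)
    b=cv2.boxPoints(r); 
    print(name,m.sum(),px.round(),'mean',q.mean(0).round(4),'rect',np.round(r[0],1),np.round(r[1],1),round(r[2],1),'zpct',np.percentile(q[:,2],[5,50,95]).round(3))
blob('knob',100,125,(295,235,330,265)); blob('brass',15,30,(400,190,440,255)); blob('blue',100,125,(435,190,475,250))
blob('ad1',5,18,(375,250,412,292)); blob('ad2',5,18,(445,245,480,282)); blob('tote',45,80,(150,155,290,310),80,40)
blob('driver',0,5,(305,255,335,300)); blob('driver2',170,180,(305,255,335,300))
z=W[...,2]
# tray rim
m=np.zeros((480,640),bool); m[175:300,350:500]=1; q=W[m&(z>.02)&(z<.04)&(hsv[...,1]<60)]
print('tray',cv2.minAreaRect(q[:,:2].astype(np.float32)*1000))
m[:]=0;m[170:250,290:355]=1; 
q=W[m&(abs(z-.107)<.006)&(hsv[...,1]<60)];print('valvetop',cv2.minAreaRect(q[:,:2].astype(np.float32)*1000))
q=W[m&(abs(z-.012)<.005)];print('foot',cv2.minAreaRect(q[:,:2].astype(np.float32)*1000))
q=W[m&(z>.145)];print('sil',q.mean(0),q.shape)
for u,v in[(167,296),(270,300),(277,175),(177,168),(176,242),(276,248)]: print((u,v),W[v,u].round(3))
E
```

```text
knob 175 [311. 251.] mean [0.4805 0.0428 0.0963] rect [481.9  45.4] [38.1 24.3] 74.7 zpct [0.086 0.099 0.105]
brass 361 [420. 223.] mean [ 0.5497 -0.2093  0.0369] rect [ 549.3 -210.2] [75.1 27.8] 6.1 zpct [0.029 0.037 0.043]
blue 391 [454. 219.] mean [ 0.5594 -0.2868  0.0366] rect [ 560.4 -288.4] [74.1 28.9] 0.2 zpct [0.029 0.037 0.042]
ad1 263 [392. 272.] mean [ 0.4368 -0.1418  0.0362] rect [ 438.1 -144.5] [51.1 41.6] 21.4 zpct [0.017 0.038 0.043]
ad2 296 [460. 263.] mean [ 0.4558 -0.2998  0.0353] rect [ 457.3 -306.6] [50.2 46.5] 5.3 zpct [0.017 0.038 0.043]
tote 13797 [221. 233.] mean [0.5288 0.2578 0.0194] rect [530.  259.5] [267.  309.6] 86.2 zpct [0.003 0.009 0.062]
driver 330 [319. 278.] mean [0.4239 0.026  0.0235] rect [423.3  26. ] [25.4 73.8] 80.7 zpct [0.016 0.024 0.03 ]
driver2 10 [322. 282.] mean [0.4148 0.0208 0.0176] rect [415.1  25.8] [25.  56.3] 84.0 zpct [0.006 0.019 0.026]
tray ((519.9500732421875, -221.07614135742188), (232.84356689453125, 293.4114990234375), 6.8564066886901855)
valvetop ((562.7129516601562, 20.556629180908203), (55.99332809448242, 143.92694091796875), 74.80559539794922)
foot ((586.7870483398438, 18.91884994506836), (189.99783325195312, 150.01956176757812), 1.3675923347473145)
sil [0.57776237 0.00956231 0.28232442] (198, 3)
(167, 296) [ 0.382  0.386 -0.001]
(270, 300) [0.372 0.137 0.06 ]
(277, 175) [0.659 0.124 0.06 ]
(177, 168) [0.676 0.355 0.062]
(176, 242) [0.504 0.353 0.059]
(276, 248) [ 0.495  0.13  -0.001]
```

```bash
python3 - <<'E'
from h import *
p=cv2.imread('pics/top0.png'); cv2.imwrite('pics/crop0.png',cv2.resize(p[165:340,280:500],None,fx=3.4,fy=3.4,interpolation=cv2.INTER_CUBIC))
E
```

```text
(no output)
```

View pics/crop0.png

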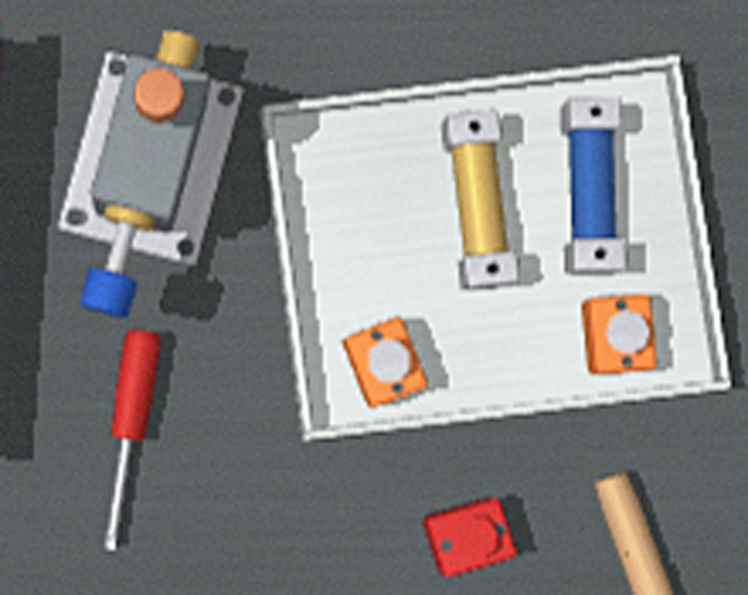

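```bash
python3 - <<'E'
from h import *
rows([.30,-.35,.25],74.8)
E
```

```text
travel [ 0.7   -0.547 -0.064] angular [-0.002  0.     0.478]
```

```bash
python3 -m handwheel '{"travel":[[0.7,-0.547,-0.064],[0.7,-0.547,-0.064],[0.7,-0.547,-0.064],[0.7,-0.547,-0.064],[0.7,-0.547,-0.064],[0.7,-0.547,-0.064],[0.7,-0.547,-0.064]],"angular":[[0,0,0.478],[0,0,0.478],[0,0,0.478],[0,0,0.478],[0,0,0.478],[0,0,0.478],[0,0,0.478]],"hand":[1,1,1,1,1,1,1]}'; python3 - <<'E'
from h import *
rows([.482,-.10,.25],74.8)
E
```

```text
t: 0.8
position: [0.3014, -0.3477, 0.2505]
eef_rot: [[0.966, -0.258, 0.0], [-0.258, -0.966, 0.001], [0.0, -0.001, -1.0]]
force: [-1.1, -0.9, 0.3]
gripper_width: 0.0854
grasp_force: 0.0
travel [ 0.369 -0.953  0.003] angular [-0.001 -0.     0.004]
```

```bash
python3 -m handwheel '{"travel":[[0.369,-0.953,0],[0.369,-0.953,0],[0.369,-0.953,0],[0.369,-0.953,0],[0.369,-0.953,0],[0.369,-0.953,0],[0.369,-0.953,0],[0.369,-0.953,0]],"angular":[[0,0,0],[0,0,0],[0,0,0],[0,0,0],[0,0,0],[0,0,0],[0,0,0],[0,0,0]],"hand":[1,1,1,1,1,1,1,1]}'; python3 - <<'E'
from h import *
rows([.482,.045,.22],74.8)
E
```

```text
t: 1.6
position: [0.4824, -0.1032, 0.2499]
eef_rot: [[0.966, -0.259, -0.001], [-0.259, -0.966, -0.0], [-0.001, 0.001, -1.0]]
force: [-0.1, -1.1, -0.0]
gripper_width: 0.0854
grasp_force: 0.0
travel [-0.129 -0.477  0.1  ] angular [0.001 0.001 0.003]
```

```bash
python3 -m handwheel '{"travel":[[-0.129,-0.477,0.1],[-0.129,-0.477,0.1],[-0.129,-0.477,0.1],[-0.129,-0.477,0.1],[-0.129,-0.477,0.1]],"angular":[[0,0,0],[0,0,0],[0,0,0],[0,0,0],[0,0,0]],"hand":[1,1,1,1,1]}'; python3 - <<'E'
from h import *
c=optics.get_calibration('wrist'); p,d,W=cloud('wrist',c=None)
cv2.imwrite('pics/w1.png',p); hsv=cv2.cvtColor(p,cv2.COLOR_BGR2HSV)
m=(hsv[...,0]>=100)&(hsv[...,0]<=128)&(hsv[...,1]>120)&(W[...,2]>.06)&(W[...,2]<.12)&(d>0)&(abs(W[...,0]-.48)<.08)&(abs(W[...,1]-.045)<.08)
q=W[m];print(m.sum(),np.argwhere(m).mean(0),q.mean(0),q[:,2].max(),cv2.minAreaRect(q[:,:2].astype(np.float32)*1000))
E
```

```text
t: 2.1
position: [0.4812, 0.0436, 0.2201]
eef_rot: [[0.965, -0.261, -0.001], [-0.261, -0.965, -0.001], [-0.001, 0.002, -1.0]]
force: [0.4, -0.8, 0.2]
gripper_width: 0.0855
grasp_force: 0.0
1546 [230.26649418 325.19404916] [0.48396451 0.04156154 0.09675587] 0.10273088311272263 ((482.6447448730469, 41.66501998901367), (32.993858337402344, 25.64617347717285), 74.88622283935547)
```

View pics/w1.png

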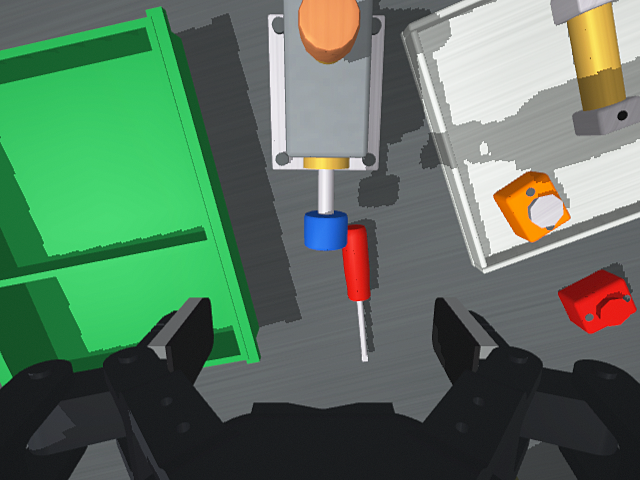

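The wrist view shows the knob at px (325,230), centred about 2 mm from my TCP and square to the fingers. The block is above it and the screwdriver lies low beside it, so I'll descend and grip.

```bash
python3 -m handwheel '{"travel":[[0.007,0.005,0.15],[0.007,0.005,0.3],[0.007,0.005,0.42],[0.007,0.005,0.513],[0.007,0.005,0.513],[0.007,0.005,0.513],[0.007,0.005,0.513],[0.007,0.005,0.513]],"angular":[[0,0,0],[0,0,0],[0,0,0],[0,0,0],[0,0,0],[0,0,0],[0,0,0],[0,0,0]],"hand":[1,1,1,1,1,0,0,0]}'; python3 -m handwheel '{"travel":[[0,0,0],[0,0,0],[0,0,0],[0,0,0]],"angular":[[0,0,0],[0,0,0],[0,0,0],[0,0,0]],"hand":[0,0,0,0]}'
```

```text
t: 2.95
position: [0.4852, 0.0422, 0.0684]
eef_rot: [[0.965, -0.262, 0.004], [-0.262, -0.965, -0.0], [0.004, -0.001, -1.0]]
force: [0.6, 0.7, -0.6]
gripper_width: 0.0443
grasp_force: 0.0
t: 3.35
position: [0.4844, 0.0404, 0.0688]
eef_rot: [[0.966, -0.259, 0.003], [-0.259, -0.966, -0.005], [0.004, 0.004, -1.0]]
force: [-2.3, -9.7, 9.1]
gripper_width: 0.0326
grasp_force: 58.5
```

```bash
python3 -m handwheel '{"travel":[[-0.03,0,0],[-0.06,0,0],[-0.09,0,0],[-0.12,0,0],[-0.145,0,0],[-0.165,0,0],[-0.172,0,0],[-0.172,0,0]],"angular":[[0,0,0],[0,0,0],[0,0,0],[0,0,0],[0,0,0],[0,0,0],[0,0,0],[0,0,0]],"hand":[0,0,0,0,0,0,0,0]}'; python3 -m handwheel '{"travel":[[0,0,0],[0,0,0]],"angular":[[0,0,0],[0,0,0]],"hand":[0,0]}'
```

```text
t: 4.15
position: [0.4362, 0.0537, 0.0688]
eef_rot: [[0.966, -0.258, 0.006], [-0.258, -0.966, -0.005], [0.007, 0.003, -1.0]]
force: [0.6, -12.1, 7.8]
gripper_width: 0.032
grasp_force: 62.2
t: 4.35
position: [0.4362, 0.0537, 0.0688]
eef_rot: [[0.966, -0.259, 0.006], [-0.259, -0.966, -0.005], [0.007, 0.003, -1.0]]
force: [0.2, -12.5, 7.8]
gripper_width: 0.032
grasp_force: 62.2
```

```bash
python3 -m handwheel '{"travel":[[0,0,0],[0,0,0],[0,0,0],[0,0,-0.1],[0,0,-0.25],[0,0,-0.4],[0,0,-0.5],[0,0,-0.5]],"angular":[[0,0,0],[0,0,0],[0,0,0],[0,0,0],[0,0,0],[0,0,0],[0,0,0],[0,0,0]],"hand":[1,1,1,1,1,1,1,1]}'; python3 - <<'E'
from h import *
p,d,W=cloud('top'); hsv=cv2.cvtColor(p,cv2.COLOR_BGR2HSV)
p,d,W=cloud('wrist'); cv2.imwrite('pics/w2.png',p);hsv=cv2.cvtColor(p,cv2.COLOR_BGR2HSV)
m=(hsv[...,0]>=100)&(hsv[...,0]<=128)&(hsv[...,1]>120)&(W[...,2]>.06)&(W[...,2]<.12)&(d>0)&(abs(W[...,0]-.45)<.1)&(abs(W[...,1]-.045)<.08)
q=W[m];print(m.sum(),q.mean(0),cv2.minAreaRect(q[:,:2].astype(np.float32)*1000))
rows([.438,-.14,.22],21.4); rows([.438,-.14,.22],111.4)
E
```

```text
t: 5.15
position: [0.437, 0.0568, 0.2212]
eef_rot: [[0.965, -0.261, 0.01], [-0.261, -0.965, 0.001], [0.01, -0.003, -1.0]]
force: [0.3, 0.7, 0.4]
gripper_width: 0.0853
grasp_force: 0.0
1555 [0.43577851 0.05498429 0.09682375] ((434.211181640625, 55.31365966796875), (32.40919494628906, 26.47370147705078), 74.81763458251953)
travel [ 0.185  0.629 -0.01 ] angular [-0.001 -0.001  0.891]
travel [ 0.185  0.629 -0.01 ] angular [-0.    -0.002 -0.609]
```

```bash
python3 - <<'E'
from h import *
c=optics.get_calibration('top'); d=np.load('pics/top0.npy'); p=cv2.imread('pics/top0.png')
_,_,W=cloud('top',d,c); hsv=cv2.cvtColor(p,cv2.COLOR_BGR2HSV)
m=np.zeros((480,640),bool);m[155:310,150:292]=1
m&=(hsv[...,0]>45)&(hsv[...,0]<80)&(hsv[...,1]>80)&(W[...,2]>.057)&(W[...,2]<.068)
q=W[m];(cx,cy),s,a=cv2.minAreaRect(q[:,:2].astype(np.float32)*1000);print(cx,cy,s,a)
th=np.radians(a-90 if a>45 else a);print(np.degrees(th))
for n,x,y in[('div',-.03,0),('A1',-.086,-.055),('A2',-.086,.055),('T1',.02,0),('T2',.085,0),('T+',.056,0)]:
    print(n,(cx/1000+x*np.cos(th)-y*np.sin(th)).round(4),(cy/1000+x*np.sin(th)+y*np.cos(th)).round(4))
E
python3 -m handwheel '{"travel":[[0.185,0.629,0],[0.185,0.629,0],[0.185,0.629,0],[0.185,0.629,0],[0.185,0.629,0],[0.185,0.629,0],[0.185,0.629,0],[0.185,0.629,0]],"angular":[[0,0,-0.609],[0,0,-0.609],[0,0,-0.609],[0,0,-0.609],[0,0,-0.609],[0,0,-0.609],[0,0,-0.609],[0,0,-0.609]],"hand":[1,1,1,1,1,1,1,1]}'; python3 - <<'E'
from h import *
p,d,W=cloud('wrist'); cv2.imwrite('pics/w3.png',p);hsv=cv2.cvtColor(p,cv2.COLOR_BGR2HSV)
m=(hsv[...,0]>=5)&(hsv[...,0]<=20)&(hsv[...,1]>120)&(W[...,2]>.033)&(W[...,2]<.043)&(d>0)&(abs(W[...,0]-.44)<.06)&(abs(W[...,1]+.14)<.05)
q=W[m];print(m.sum(),np.argwhere(m).mean(0),q.mean(0),cv2.minAreaRect(q[:,:2].astype(np.float32)*1000)); s=arm.state();print(s['position'])
E
```

```text
527.3901977539062 250.70745849609375 (249.25489807128906, 300.1086120605469) 86.21916198730469
-3.7808380126953125
div 0.4975 0.2527
A1 0.438 0.2015
A2 0.4452 0.3113
T1 0.5473 0.2494
T2 0.6122 0.2451
T+ 0.5833 0.247
t: 6.05
position: [0.4369, -0.1392, 0.2154]
eef_rot: [[0.932, 0.364, -0.003], [0.364, -0.932, 0.002], [-0.002, -0.003, -1.0]]
force: [-0.3, -0.4, -0.2]
gripper_width: 0.0854
grasp_force: 0.0
1603 [216.37305053 331.25951341] [ 0.44209031 -0.14441615  0.03666451] ((439.27130126953125, -145.48788452148438), (52.11153030395508, 41.5572624206543), 20.640256881713867)
[ 0.43721389 -0.13905685  0.21572903]
```

View pics/w3.png

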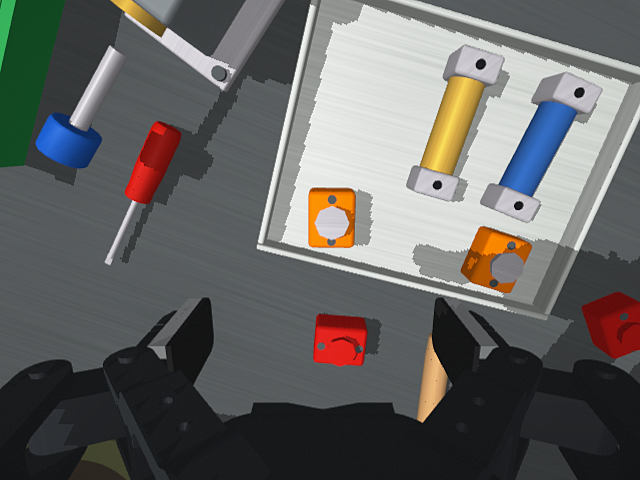

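```bash
python3 -m handwheel '{"travel":[[0,0.023,0.15],[0,0.023,0.3],[0,0.023,0.43],[0,0.023,0.53],[0,0.023,0.61],[0,0.023,0.67],[0,0.023,0.682],[0,0.023,0.682]],"angular":[[0,0,0],[0,0,0],[0,0,0],[0,0,0],[0,0,0],[0,0,0],[0,0,0],[0,0,0]],"hand":[0.73,0.73,0.73,0.73,0.73,0.73,0.73,0.73]}'; python3 -m handwheel '{"travel":[[0,0,0],[0,0,0],[0,0,0],[0,0,0],[0,0,0]],"angular":[[0,0,0],[0,0,0],[0,0,0],[0,0,0],[0,0,0]],"hand":[0,0,0,0,0]}'
```

```text
t: 6.9
position: [0.4401, -0.1458, 0.0116]
eef_rot: [[0.931, 0.365, -0.002], [0.365, -0.931, 0.001], [-0.001, -0.001, -1.0]]
force: [-0.1, 0.2, -0.0]
gripper_width: 0.0622
grasp_force: 0.0
t: 7.4
position: [0.4414, -0.1469, 0.0132]
eef_rot: [[0.931, 0.364, 0.003], [0.364, -0.931, -0.001], [0.002, 0.001, -1.0]]
force: [0.3, 2.6, 7.5]
gripper_width: 0.0409
grasp_force: 61.9
```

```bash
python3 -m handwheel '{"travel":[[0,0,-0.06],[0,0,-0.15],[0,0,-0.3],[0,0,-0.45],[0,0,-0.6],[0,0,-0.7],[0,0,-0.7]],"angular":[[0,0,0],[0,0,0],[0,0,0],[0,0,0],[0,0,0],[0,0,0],[0,0,0]],"hand":[0,0,0,0,0,0,0]}';  python3 - <<'E'
from h import *
rows([.44,0.03,.22],86.2)
E
```

```text
t: 8.1
position: [0.4432, -0.1482, 0.227]
eef_rot: [[0.931, 0.364, 0.01], [0.364, -0.931, -0.005], [0.008, 0.008, -1.0]]
force: [0.9, 0.0, -1.9]
gripper_width: 0.041
grasp_force: 61.6
travel [ 0.206 -0.557  0.02 ] angular [ 0.006 -0.009  0.419]
```

```bash
python3 -m handwheel '{"travel":[[0.1,-0.15,0],[0.206,-0.3,0],[0.206,-0.45,0],[0.206,-0.557,0],[0.206,-0.557,0],[0.206,-0.557,0]],"angular":[[0,0,0.1],[0,0,0.2],[0,0,0.3],[0,0,0.419],[0,0,0.419],[0,0,0.419]],"hand":[0,0,0,0,0,0]}';  python3 - <<'E'
from h import *
s=arm.state(); print(s['gripper_width'],s['grasp_force']); rows([.44,0.2,.22],86.2)
E
```

```text
t: 8.7
position: [0.4358, 0.0318, 0.2209]
eef_rot: [[0.998, -0.062, -0.002], [-0.062, -0.998, -0.001], [-0.002, 0.001, -1.0]]
force: [0.5, -0.5, -1.2]
gripper_width: 0.0411
grasp_force: 67.5
0.04108156650346961 67.50306129455566
travel [-0.021 -0.56   0.003] angular [0.001 0.002 0.004]
```

```bash
python3 -m handwheel '{"travel":[[-0.021,-0.15,0],[-0.021,-0.3,0],[-0.021,-0.45,0],[-0.021,-0.56,0],[-0.021,-0.56,0],[-0.021,-0.56,0]],"angular":[[0,0,0],[0,0,0],[0,0,0],[0,0,0],[0,0,0],[0,0,0]],"hand":[0,0,0,0,0,0]}';  python3 - <<'E'
from h import *
s=arm.state(); print(s['gripper_width'],s['position']);
p,d,W=cloud('wrist'); cv2.imwrite('pics/w4.png',p);hsv=cv2.cvtColor(p,cv2.COLOR_BGR2HSV)
g=(hsv[...,0]>45)&(hsv[...,0]<80)&(hsv[...,1]>80)&(d>0)
th=np.radians(-3.8);R=np.array([[np.cos(th),-np.sin(th)],[np.sin(th),np.cos(th)]])
q=W[g]; L=(q[:,:2]-[.5274,.2507])@R
r=L[(q[:,2]>.056)&(q[:,2]<.064)]; f=L[q[:,2]<.012]
for n,a in(('rim',r),('floor',f)):
    for k in(0,1):
        h,e=np.histogram(a[:,k],bins=np.arange(-.16,.161,.005)); print(n,'xy'[k],[(round(float(e[i]),3),int(h[i])) for i in range(len(h)) if h[i]>30])
E
```

```text
t: 9.3
position: [0.4422, 0.1986, 0.2212]
eef_rot: [[0.998, -0.065, -0.001], [-0.065, -0.998, -0.001], [-0.001, 0.002, -1.0]]
force: [0.4, 1.0, -2.5]
gripper_width: 0.0405
grasp_force: 67.7
0.04047118005001911 [0.44215231 0.19859686 0.22116132]
rim x [(-0.15, 95), (-0.145, 659), (-0.14, 451), (-0.135, 191), (-0.13, 192), (-0.125, 189), (-0.12, 202), (-0.115, 196), (-0.11, 199), (-0.105, 199), (-0.1, 212), (-0.095, 209), (-0.09, 206), (-0.085, 218), (-0.08, 216), (-0.075, 219), (-0.07, 219), (-0.065, 221), (-0.06, 230), (-0.055, 229), (-0.05, 236), (-0.045, 231), (-0.04, 233), (-0.035, 368), (-0.03, 364), (-0.025, 242), (-0.02, 258), (-0.015, 248), (-0.01, 273), (-0.005, 258), (0.0, 265), (0.005, 274), (0.01, 273), (0.015, 280), (0.02, 283), (0.025, 285), (0.03, 284), (0.035, 298), (0.04, 299), (0.045, 304), (0.05, 306), (0.055, 307), (0.06, 322), (0.065, 320), (0.07, 328), (0.075, 327), (0.08, 324)]
rim y [(-0.13, 46), (-0.125, 1814), (-0.12, 1726), (-0.115, 1874), (-0.11, 62), (0.005, 48), (0.01, 51), (0.015, 54), (0.02, 48), (0.025, 47), (0.03, 47), (0.035, 42), (0.04, 44), (0.045,
[... 927 characters left out ...]
 [(-0.14, 46), (-0.115, 268), (-0.11, 1363), (-0.105, 1288), (-0.1, 1296), (-0.095, 1293), (-0.09, 1278), (-0.085, 1289), (-0.08, 1297), (-0.075, 1299), (-0.07, 1292), (-0.065, 1285), (-0.06, 1238), (-0.055, 1337), (-0.05, 1279), (-0.045, 1290), (-0.04, 1292), (-0.035, 1283), (-0.03, 1293), (-0.025, 1288), (-0.02, 1298), (-0.015, 1298), (-0.01, 1315), (-0.005, 1355), (0.0, 1384), (0.005, 1384), (0.01, 1397), (0.015, 1383), (0.02, 1370), (0.025, 1379), (0.03, 1394), (0.035, 1379), (0.04, 1398), (0.045, 1402), (0.05, 1392), (0.055, 1379), (0.06, 1394), (0.065, 1390), (0.07, 1395), (0.075, 1383), (0.08, 1387), (0.085, 1396), (0.09, 1388), (0.095, 1386), (0.1, 1385), (0.105, 1677), (0.155, 124)]
```

View pics/w4.png

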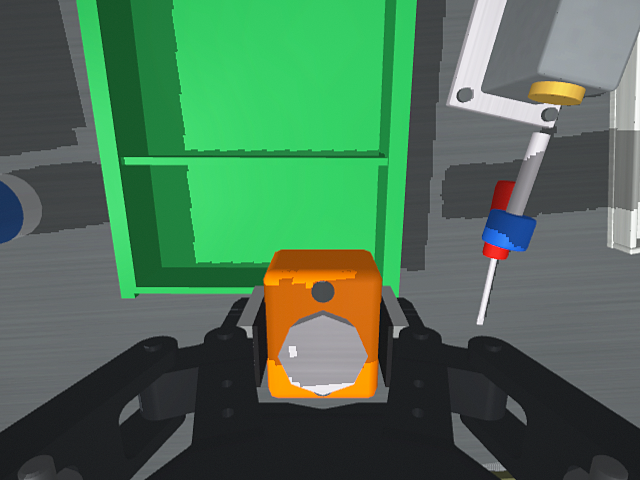

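The tote frame is confirmed, with the divider at local x -0.030 and the y walls at about ±0.11. Adapter 1 is held square over the small compartment, so I'll lower it.

```bash
python3 -m handwheel '{"travel":[[-0.01,-0.02,0.1],[-0.01,-0.02,0.25],[-0.01,-0.02,0.4],[-0.01,-0.02,0.52],[-0.01,-0.02,0.61],[-0.01,-0.02,0.66],[-0.01,-0.02,0.685],[-0.01,-0.02,0.685]],"angular":[[0,0,0],[0,0,0],[0,0,0],[0,0,0],[0,0,0],[0,0,0],[0,0,0],[0,0,0]],"hand":[0,0,0,0,0,0,0,0]}'; python3 -m handwheel '{"travel":[[0,0,0],[0,0,0],[0,0,0],[0,0,-0.1],[0,0,-0.25],[0,0,-0.4],[0,0,-0.55],[0,0,-0.69]],"angular":[[0,0,0],[0,0,0],[0,0,0],[0,0,0],[0,0,0],[0,0,0],[0,0,0],[0,0,0]],"hand":[0.7,0.7,0.7,0.7,0.7,0.7,0.7,0.7]}';  python3 - <<'E'
from h import *
rows([.457,-.06,.22],95.3)
E
```

```text
t: 10.15
position: [0.4391, 0.204, 0.0158]
eef_rot: [[0.998, -0.068, -0.002], [-0.068, -0.998, -0.001], [-0.002, 0.001, -1.0]]
force: [-0.2, -0.1, -3.0]
gripper_width: 0.0411
grasp_force: 67.7
t: 10.95
position: [0.4392, 0.2056, 0.2267]
eef_rot: [[0.998, -0.065, 0.003], [-0.065, -0.998, 0.001], [0.003, -0.001, -1.0]]
force: [0.6, -0.1, -0.4]
gripper_width: 0.0599
grasp_force: 0.0
travel [0.117 0.88  0.022] angular [-0.001 -0.002 -0.151]
```

```bash
python3 -m handwheel '{"travel":[[0.117,0.88,0],[0.117,0.88,0],[0.117,0.88,0],[0.117,0.88,0],[0.117,0.88,0],[0.117,0.88,0],[0.117,0.88,0]],"angular":[[0,0,-0.151],[0,0,-0.151],[0,0,-0.151],[0,0,-0.151],[0,0,-0.151],[0,0,-0.151],[0,0,-0.151]],"hand":[1,1,1,1,1,1,1]}'; python3 -m handwheel '{"travel":[[0,0.82,0],[0,0.82,0],[0,0.82,0],[0,0.82,0],[0,0.82,0],[0,0.82,0],[0,0.82,0]],"angular":[[0,0,0],[0,0,0],[0,0,0],[0,0,0],[0,0,0],[0,0,0],[0,0,0]],"hand":[1,1,1,1,1,1,1]}'; cat >> h.py <<'E'
def look(lo,hi,sx,zlo,zhi,xy,r,name):
    """wrist-camera colour blob between heights near xy"""
    p,d,W=cloud('wrist'); cv2.imwrite(f'pics/{name}.png',p);hsv=cv2.cvtColor(p,cv2.COLOR_BGR2HSV)
    m=(hsv[...,0]>=lo)&(hsv[...,0]<=hi)&(hsv[...,1]>sx)&(W[...,2]>zlo)&(W[...,2]<zhi)&(d>0)&(np.hypot(W[...,0]-xy[0],W[...,1]-xy[1])<r)
    q=W[m]; rc=cv2.minAreaRect(q[:,:2].astype(np.float32)*1000); print(m.sum(),np.argwhere(m).mean(0).round()[::-1],'zmean',q[:,2].mean().round(4),rc); return rc
E
python3 - <<'E'
from h import *
look(5,20,120,.033,.043,(.457,-.304),.06,'w5')
E
```

```text
t: 11.65
position: [0.4573, -0.0631, 0.2244]
eef_rot: [[0.996, 0.088, 0.002], [0.088, -0.996, -0.002], [0.002, 0.002, -1.0]]
force: [0.1, -0.3, 0.4]
gripper_width: 0.0852
grasp_force: 0.0
t: 12.35
position: [0.4798, -0.3048, 0.2235]
eef_rot: [[0.996, 0.091, 0.0], [0.091, -0.996, 0.001], [0.0, -0.001, -1.0]]
force: [-0.3, 1.1, -0.6]
gripper_width: 0.0855
grasp_force: 0.0
1501 [323. 237.] zmean 0.0366 ((458.6317138671875, -306.3731689453125), (51.501033782958984, 41.35508728027344), 4.227477550506592)
```

View pics/w5.png

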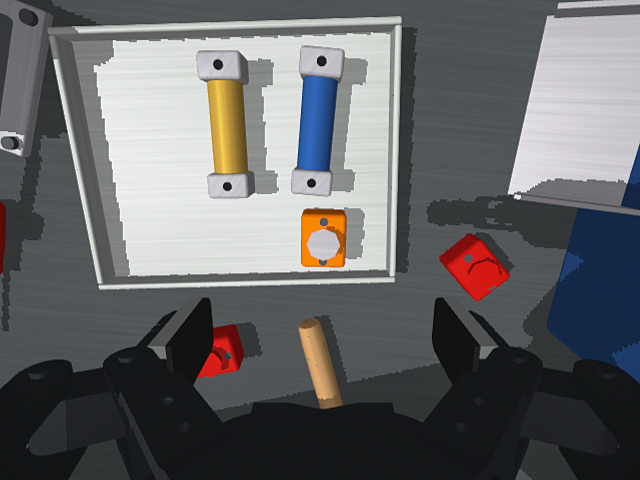

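Adapter 2 is at px (323,237), square with the tool and clear of the walls and the blue tube.

```bash
python3 -m handwheel '{"travel":[[-0.071,0,0.15],[-0.071,0,0.3],[-0.071,0,0.43],[-0.071,0,0.55],[-0.071,0,0.64],[-0.071,0,0.69],[-0.071,0,0.707],[-0.071,0,0.707]],"angular":[[0,0,0],[0,0,0],[0,0,0],[0,0,0],[0,0,0],[0,0,0],[0,0,0],[0,0,0]],"hand":[0.73,0.73,0.73,0.73,0.73,0.73,0.73,0.73]}'; python3 -m handwheel '{"travel":[[0,0,0],[0,0,0],[0,0,0],[0,0,0],[0,0,0]],"angular":[[0,0,0],[0,0,0],[0,0,0],[0,0,0],[0,0,0]],"hand":[0,0,0,0,0]}';python3 -m handwheel '{"travel":[[0,0,-0.06],[0,0,-0.15],[0,0,-0.3],[0,0,-0.45],[0,0,-0.6],[0,0,-0.7],[0,0,-0.7]],"angular":[[0,0,0],[0,0,0],[0,0,0],[0,0,0],[0,0,0],[0,0,0],[0,0,0]],"hand":[0,0,0,0,0,0,0]}';  python3 - <<'E'
from h import *
rows([.45,-0.03,.22],86.2)
E
```

```text
t: 13.2
position: [0.4584, -0.3053, 0.0113]
eef_rot: [[0.996, 0.094, -0.001], [0.094, -0.996, 0.001], [-0.001, -0.001, -1.0]]
force: [0.4, -0.1, -0.3]
gripper_width: 0.0623
grasp_force: 0.0
t: 13.7
position: [0.4596, -0.3075, 0.0131]
eef_rot: [[0.996, 0.092, 0.003], [0.092, -0.996, -0.001], [0.003, 0.002, -1.0]]
force: [1.3, 2.4, 6.7]
gripper_width: 0.0408
grasp_force: 61.8
t: 14.4
position: [0.4608, -0.3092, 0.227]
eef_rot: [[0.996, 0.092, 0.009], [0.092, -0.996, -0.007], [0.008, 0.008, -1.0]]
force: [0.5, 1.0, -1.7]
gripper_width: 0.0412
grasp_force: 61.2
travel [ 0.05  -0.93   0.017] angular [ 0.007 -0.008  0.151]
```

```bash
python3 -m handwheel '{"travel":[[0.02,-0.13,0],[0.05,-0.28,0],[0.05,-0.43,0],[0.05,-0.58,0],[0.05,-0.73,0],[0.05,-0.85,0],[0.05,-0.93,0],[0.05,-0.93,0]],"angular":[[0,0,0],[0,0,0.05],[0,0,0.1],[0,0,0.151],[0,0,0.151],[0,0,0.151],[0,0,0.151],[0,0,0.151]],"hand":[0,0,0,0,0,0,0,0]}'; python3 -m handwheel '{"travel":[[-0.08,-0.13,0],[-0.08,-0.28,0],[-0.08,-0.43,0],[-0.08,-0.58,0],[-0.08,-0.73,0],[-0.08,-0.85,0],[-0.08,-0.93,0],[-0.08,-0.93,0]],"angular":[[0,0,0],[0,0,0],[0,0,0],[0,0,0],[0,0,0],[0,0,0],[0,0,0],[0,0,0]],"hand":[0,0,0,0,0,0,0,0]}'; python3 - <<'E'
from h import *
rows([.445,.3035,.0155],86.2)
E
```

```text
t: 15.2
position: [0.4453, -0.0249, 0.22]
eef_rot: [[0.998, -0.062, -0.003], [-0.062, -0.998, 0.002], [-0.004, -0.002, -1.0]]
force: [0.7, -0.7, -1.7]
gripper_width: 0.0412
grasp_force: 61.4
t: 16.0
position: [0.4423, 0.2542, 0.2202]
eef_rot: [[0.998, -0.063, -0.001], [-0.063, -0.998, 0.0], [-0.001, -0.0, -1.0]]
force: [1.0, -0.2, -2.6]
gripper_width: 0.0412
grasp_force: 61.8
travel [-0.001 -0.164  0.682] angular [-0.     0.001  0.003]
```

```bash
python3 -m handwheel '{"travel":[[0,-0.1,0],[0,-0.164,0],[0,-0.164,0.15],[0,-0.164,0.3],[0,-0.164,0.45],[0,-0.164,0.57],[0,-0.164,0.65],[0,-0.164,0.682]],"angular":[[0,0,0],[0,0,0],[0,0,0],[0,0,0],[0,0,0],[0,0,0],[0,0,0],[0,0,0]],"hand":[0,0,0,0,0,0,0,0]}'; python3 -m handwheel '{"travel":[[0,0,0.005],[0,0,0.005],[0,0,0.005],[0,0,-0.1],[0,0,-0.25],[0,0,-0.4],[0,0,-0.55],[0,0,-0.69]],"angular":[[0,0,0],[0,0,0],[0,0,0],[0,0,0],[0,0,0],[0,0,0],[0,0,0],[0,0,0]],"hand":[0,0.7,0.7,0.7,0.7,0.7,0.7,0.7]}';  python3 - <<'E'
from h import *
rows([.5,.03,.23],90)
E
```

```text
t: 16.8
position: [0.4433, 0.2983, 0.0136]
eef_rot: [[0.998, -0.067, -0.006], [-0.067, -0.998, -0.004], [-0.005, 0.004, -1.0]]
force: [-0.8, -0.3, -2.5]
gripper_width: 0.0408
grasp_force: 61.7
t: 17.6
position: [0.4456, 0.3013, 0.2279]
eef_rot: [[0.998, -0.066, 0.004], [-0.066, -0.998, 0.002], [0.004, -0.002, -1.0]]
force: [1.2, 0.5, -0.2]
gripper_width: 0.0599
grasp_force: 0.0
travel [ 0.24   0.89  -0.008] angular [-0.002 -0.004 -0.063]
```

```bash
python3 -m handwheel '{"travel":[[0.24,0.89,0],[0.24,0.89,0],[0.24,0.89,0],[0.24,0.89,0],[0.24,0.89,0],[0.24,0.89,0],[0.24,0.89,0]],"angular":[[0,0,-0.15],[0,0,-0.15],[0,0,-0.15],[0,0,-0.15],[0,0,-0.15],[0,0,-0.15],[0,0,-0.15]],"hand":[1,1,1,1,1,1,1]}'; python3 -m handwheel '{"travel":[[0,0.79,0],[0,0.79,0],[0,0.79,0],[0,0.79,0],[0,0.79,0],[0,0.79,0],[0,0.79,0]],"angular":[[0,0,0],[0,0,0],[0,0,0],[0,0,0],[0,0,0],[0,0,0],[0,0,0]],"hand":[1,1,1,1,1,1,1]}'; python3 - <<'E'
from h import *
r=look(15,32,100,.025,.045,(.549,-.21),.06,'w6')
look(100,125,100,.025,.045,(.56,-.288),.06,'w6b')
rows([r[0][0]/1000,r[0][1]/1000,.012],96)
E
```

```text
t: 18.3
position: [0.5009, 0.0261, 0.2255]
eef_rot: [[0.996, 0.086, 0.004], [0.086, -0.996, -0.002], [0.004, 0.002, -1.0]]
force: [0.6, 0.4, 0.8]
gripper_width: 0.0852
grasp_force: 0.0
t: 19.0
position: [0.5213, -0.2058, 0.2245]
eef_rot: [[0.996, 0.09, 0.001], [0.09, -0.996, 0.001], [0.001, -0.0, -1.0]]
force: [-0.1, 1.0, -0.1]
gripper_width: 0.0852
grasp_force: 0.0
2692 [334. 185.] zmean 0.0353 ((550.0608520507812, -212.63894653320312), (76.47379302978516, 28.973464965820312), 5.563846111297607)
2737 [421. 181.] zmean 0.0351 ((566.90234375, -290.0815734863281), (89.1495590209961, 28.531570434570312), 0.10112801939249039)
travel [0.094 0.037 0.708] angular [-0.001 -0.    -0.012]
```

View pics/w6.png

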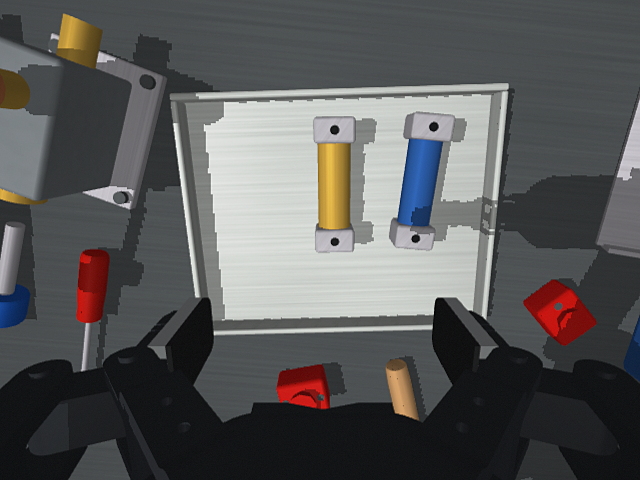

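Brass tube at px (334,185), aligned with the tool.

```bash
python3 -m handwheel '{"travel":[[0.094,0.037,0.15],[0.094,0.037,0.3],[0.094,0.037,0.43],[0.094,0.037,0.55],[0.094,0.037,0.64],[0.094,0.037,0.69],[0.094,0.037,0.713],[0.094,0.037,0.713]],"angular":[[0,0,0],[0,0,0],[0,0,0],[0,0,0],[0,0,0],[0,0,0],[0,0,0],[0,0,0]],"hand":[0.68,0.68,0.68,0.68,0.68,0.68,0.68,0.68]}'; python3 -m handwheel '{"travel":[[0,0,0],[0,0,0],[0,0,0],[0,0,0],[0,0,0]],"angular":[[0,0,0],[0,0,0],[0,0,0],[0,0,0],[0,0,0]],"hand":[0,0,0,0,0]}';python3 -m handwheel '{"travel":[[0,0,-0.06],[0,0,-0.15],[0,0,-0.3],[0,0,-0.45],[0,0,-0.6],[0,0,-0.75],[0,0,-0.8],[0,0,-0.8]],"angular":[[0,0,0],[0,0,0],[0,0,0],[0,0,0],[0,0,0],[0,0,0],[0,0,0],[0,0,0]],"hand":[0,0,0,0,0,0,0,0]}';  python3 - <<'E'
from h import *
rows([.57,.05,.25],86.2)
E
```

```text
t: 19.9
position: [0.5499, -0.2128, 0.0095]
eef_rot: [[0.996, 0.093, -0.001], [0.093, -0.996, 0.001], [-0.001, -0.001, -1.0]]
force: [0.2, 0.7, 0.5]
gripper_width: 0.058
grasp_force: 0.0
t: 20.4
position: [0.5514, -0.2147, 0.0116]
eef_rot: [[0.996, 0.091, 0.003], [0.091, -0.996, -0.001], [0.003, 0.001, -1.0]]
force: [-0.3, 1.8, 7.1]
gripper_width: 0.0282
grasp_force: 59.7
t: 21.2
position: [0.5517, -0.2154, 0.2537]
eef_rot: [[0.996, 0.091, 0.007], [0.091, -0.996, -0.003], [0.006, 0.004, -1.0]]
force: [0.3, -0.3, -3.2]
gripper_width: 0.0279
grasp_force: 59.8
travel [ 0.141 -0.876  0.01 ] angular [ 0.003 -0.006  0.15 ]
```

```bash
python3 -m handwheel '{"travel":[[0.03,-0.13,0],[0.06,-0.28,0],[0.1,-0.43,0],[0.141,-0.58,0],[0.141,-0.73,0],[0.141,-0.82,0],[0.141,-0.876,0],[0.141,-0.876,0]],"angular":[[0,0,0],[0,0,0.05],[0,0,0.1],[0,0,0.15],[0,0,0.15],[0,0,0.15],[0,0,0.15],[0,0,0.15]],"hand":[0,0,0,0,0,0,0,0]}'; python3 - <<'E'
from h import *
rows([.58,.196,.0135],86.2)
E
```

```text
t: 22.0
position: [0.567, 0.0528, 0.2482]
eef_rot: [[0.998, -0.063, -0.003], [-0.063, -0.998, 0.0], [-0.003, -0.0, -1.0]]
force: [-0.1, -0.9, -1.6]
gripper_width: 0.0282
grasp_force: 59.9
travel [ 0.016 -0.479  0.782] angular [-0.     0.003  0.003]
```

```bash
python3 -m handwheel '{"travel":[[0.016,-0.13,0],[0.016,-0.28,0],[0.016,-0.4,0],[0.016,-0.479,0],[0.016,-0.479,0],[0.016,-0.479,0]],"angular":[[0,0,0],[0,0,0],[0,0,0],[0,0,0],[0,0,0],[0,0,0]],"hand":[0,0,0,0,0,0]}'; python3 - <<'E'
from h import *
s=arm.state();print(s['gripper_width'])
rows([.58,.196,.0135],86.2); p,d,W=cloud('wrist');cv2.imwrite('pics/w7.png',p)
E
```

```text
t: 22.6
position: [0.5827, 0.1928, 0.2489]
eef_rot: [[0.998, -0.066, -0.001], [-0.066, -0.998, -0.002], [-0.001, 0.002, -1.0]]
force: [-0.1, -0.9, -2.6]
gripper_width: 0.0281
grasp_force: 60.1
0.02811146758691387
travel [-0.009 -0.012  0.785] angular [0.002 0.001 0.   ]
```

View pics/w7.png

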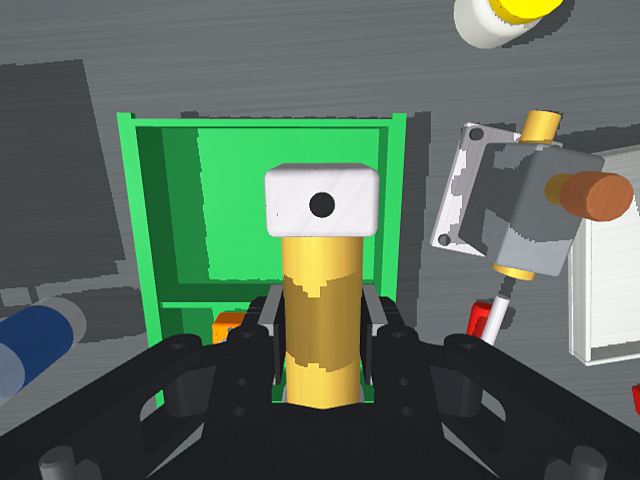

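The tube is held straight and level, centred over the large compartment, and adapter 2 is visible behind at px (228,325). I'll lower and release.

```bash
python3 -m handwheel '{"travel":[[-0.009,-0.012,0.12],[-0.009,-0.012,0.27],[-0.009,-0.012,0.42],[-0.009,-0.012,0.55],[-0.009,-0.012,0.65],[-0.009,-0.012,0.73],[-0.009,-0.012,0.783],[-0.009,-0.012,0.783]],"angular":[[0,0,0],[0,0,0],[0,0,0],[0,0,0],[0,0,0],[0,0,0],[0,0,0],[0,0,0]],"hand":[0,0,0,0,0,0,0,0]}'; python3 -m handwheel '{"travel":[[0,0,0],[0,0,0],[0,0,0],[0,0,-0.1],[0,0,-0.25],[0,0,-0.4],[0,0,-0.55],[0,0,-0.7]],"angular":[[0,0,0],[0,0,0],[0,0,0],[0,0,0],[0,0,0],[0,0,0],[0,0,0],[0,0,0]],"hand":[0.66,0.66,0.66,0.66,0.66,0.66,0.66,0.66]}';  python3 - <<'E'
from h import *
rows([.55,-.05,.23],91)
E
```

```text
t: 23.45
position: [0.5789, 0.1954, 0.0128]
eef_rot: [[0.998, -0.068, -0.004], [-0.068, -0.998, -0.002], [-0.004, 0.002, -1.0]]
force: [-0.5, -0.3, -1.8]
gripper_width: 0.0282
grasp_force: 62.3
t: 24.25
position: [0.58, 0.1979, 0.2283]
eef_rot: [[0.998, -0.065, 0.002], [-0.065, -0.998, 0.001], [0.002, -0.001, -1.0]]
force: [0.3, 0.4, 0.2]
gripper_width: 0.0563
grasp_force: 0.0
travel [-0.046  0.831 -0.006] angular [-0.001 -0.002 -0.079]
```

```bash
python3 -m handwheel '{"travel":[[-0.046,0.831,0],[-0.046,0.831,0],[-0.046,0.831,0],[-0.046,0.831,0],[-0.046,0.831,0],[-0.046,0.831,0],[-0.046,0.831,0]],"angular":[[0,0,-0.079],[0,0,-0.079],[0,0,-0.079],[0,0,-0.079],[0,0,-0.079],[0,0,-0.079],[0,0,-0.079]],"hand":[1,1,1,1,1,1,1]}'; python3 -m handwheel '{"travel":[[-0.02,0.79,0],[-0.02,0.79,0],[-0.02,0.79,0],[-0.02,0.79,0],[-0.02,0.79,0],[-0.02,0.79,0],[-0.02,0.79,0]],"angular":[[0,0,0],[0,0,0],[0,0,0],[0,0,0],[0,0,0],[0,0,0],[0,0,0]],"hand":[1,1,1,1,1,1,1]}'; python3 - <<'E'
from h import *
r=look(100,125,140,.025,.045,(.56,-.288),.055,'w8')
rows([r[0][0]/1000,r[0][1]/1000,.0105],90.1)
E
```

```text
t: 24.95
position: [0.55, -0.0512, 0.2261]
eef_rot: [[1.0, 0.014, 0.002], [0.014, -1.0, 0.0], [0.002, -0.0, -1.0]]
force: [0.9, 0.0, 0.9]
gripper_width: 0.0854
grasp_force: 0.0
t: 25.65
position: [0.5486, -0.2862, 0.2251]
eef_rot: [[1.0, 0.017, 0.0], [0.017, -1.0, 0.001], [0.0, -0.001, -1.0]]
force: [-0.1, 0.6, -0.2]
gripper_width: 0.0854
grasp_force: 0.0
2386 [354. 190.] zmean 0.0353 ((575.8895263671875, -314.3652038574219), (75.11215209960938, 28.54608154296875), 1.1171026229858398)
travel [0.09  0.099 0.715] angular [-0.001 -0.     0.016]
```

View pics/w8.png

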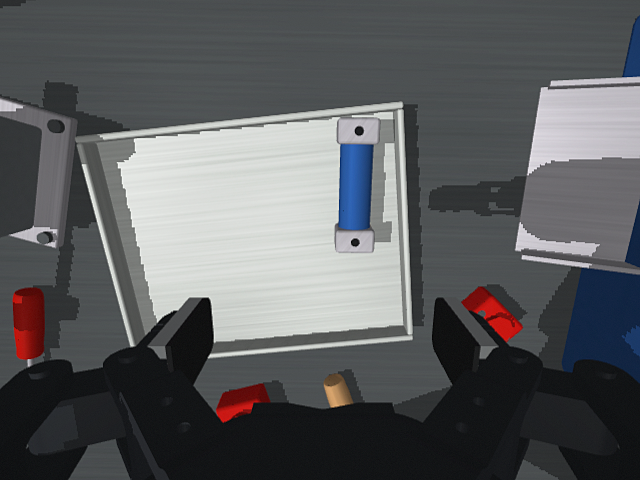

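The blue tube has been knocked to px (354,190), or world (0.576,-0.314), about 40 mm from the inner side wall. I'll go in with a narrow 42 mm opening.

```bash
python3 -m handwheel '{"travel":[[0.09,0.095,0.1],[0.09,0.095,0.25],[0.09,0.095,0.4],[0.09,0.095,0.52],[0.09,0.095,0.56],[0.09,0.095,0.58],[0.09,0.095,0.58]],"angular":[[0,0,0],[0,0,0],[0,0,0],[0,0,0],[0,0,0],[0,0,0],[0,0,0]],"hand":[0.5,0.5,0.5,0.5,0.5,0.5,0.5]}'; python3 - <<'E'
from h import *
rows([.5759,-.3135,.0105],91.1)
E
```

```text
t: 26.4
position: [0.5765, -0.3143, 0.0518]
eef_rot: [[1.0, 0.018, 0.001], [0.018, -1.0, -0.0], [0.001, 0.0, -1.0]]
force: [0.7, -0.4, -0.1]
gripper_width: 0.0428
grasp_force: 0.0
travel [-0.002 -0.003  0.138] angular [ 0.    -0.001 -0.001]
```

```bash
python3 -m handwheel '{"travel":[[0,-0.003,0.04],[0,-0.003,0.08],[0,-0.003,0.115],[0,-0.003,0.138],[0,-0.003,0.138],[0,-0.003,0.138],[0,-0.003,0.138],[0,-0.003,0.138]],"angular":[[0,0,0],[0,0,0],[0,0,0],[0,0,0],[0,0,0],[0,0,0],[0,0,0],[0,0,0]],"hand":[0.5,0.5,0.5,0.5,0.5,0,0,0]}'; python3 -m handwheel '{"travel":[[0,0,0],[0,0,0],[0,0,-0.06],[0,0,-0.15],[0,0,-0.3],[0,0,-0.45],[0,0,-0.6],[0,0,-0.75]],"angular":[[0,0,0],[0,0,0],[0,0,0],[0,0,0],[0,0,0],[0,0,0],[0,0,0],[0,0,0]],"hand":[0,0,0,0,0,0,0,0]}';  python3 - <<'E'
from h import *
rows([.57,-.05,.25],86.2)
E
```

```text
t: 27.2
position: [0.5755, -0.3142, 0.0097]
eef_rot: [[1.0, 0.017, 0.0], [0.017, -1.0, -0.0], [0.0, 0.0, -1.0]]
force: [-0.6, 0.1, -2.4]
gripper_width: 0.0282
grasp_force: 59.2
t: 28.0
position: [0.5751, -0.3138, 0.2364]
eef_rot: [[1.0, 0.017, -0.0], [0.017, -1.0, 0.0], [-0.0, -0.0, -1.0]]
force: [0.9, -0.3, -1.8]
gripper_width: 0.0284
grasp_force: 59.4
travel [-0.002 -0.88  -0.045] angular [-0.    0.    0.08]
```

```bash
python3 -m handwheel '{"travel":[[0,-0.13,-0.04],[0,-0.28,-0.045],[0,-0.43,-0.045],[0,-0.58,-0.045],[0,-0.73,-0.045],[0,-0.82,-0.045],[0,-0.88,-0.045],[0,-0.88,-0.045]],"angular":[[0,0,0],[0,0,0.04],[0,0,0.08],[0,0,0.08],[0,0,0.08],[0,0,0.08],[0,0,0.08],[0,0,0.08]],"hand":[0,0,0,0,0,0,0,0]}'; python3 -m handwheel '{"travel":[[0,-0.13,0],[0,-0.28,0],[0,-0.43,0],[0,-0.58,0],[0,-0.73,0],[0,-0.82,0],[0,-0.9,0],[0,-0.9,0]],"angular":[[0,0,0],[0,0,0],[0,0,0],[0,0,0],[0,0,0],[0,0,0],[0,0,0],[0,0,0]],"hand":[0,0,0,0,0,0,0,0]}'; python3 - <<'E'
from h import *
rows([.587,.296,.0125],86.2)
E
```

```text
t: 28.8
position: [0.5704, -0.0474, 0.2482]
eef_rot: [[0.998, -0.063, -0.0], [-0.063, -0.998, 0.001], [-0.0, -0.001, -1.0]]
force: [-0.4, 0.4, -1.4]
gripper_width: 0.0283
grasp_force: 59.6
t: 29.6
position: [0.5895, 0.2217, 0.2477]
eef_rot: [[0.998, -0.064, 0.0], [-0.064, -0.998, 0.001], [0.0, -0.001, -1.0]]
force: [0.7, -0.6, -2.0]
gripper_width: 0.028
grasp_force: 59.9
travel [-0.024 -0.246  0.784] angular [-0.001 -0.     0.002]
```

```bash
python3 -m handwheel '{"travel":[[-0.024,-0.13,0],[-0.024,-0.24,0],[-0.024,-0.246,0.1],[-0.024,-0.246,0.24],[-0.024,-0.246,0.38],[-0.024,-0.246,0.52],[-0.024,-0.246,0.63],[-0.024,-0.246,0.7]],"angular":[[0,0,0],[0,0,0],[0,0,0],[0,0,0],[0,0,0],[0,0,0],[0,0,0],[0,0,0]],"hand":[0,0,0,0,0,0,0,0]}'; python3 - <<'E'
from h import *
rows([.587,.296,.011],86.2)
E
```

```text
t: 30.4
position: [0.5855, 0.2908, 0.0348]
eef_rot: [[0.998, -0.068, -0.004], [-0.068, -0.998, -0.003], [-0.004, 0.003, -1.0]]
force: [-0.3, -0.8, -1.4]
gripper_width: 0.0281
grasp_force: 60.2
travel [ 0.004 -0.018  0.079] angular [ 0.003  0.004 -0.001]
```

```bash
python3 -m handwheel '{"travel":[[0,0,0.04],[0,0,0.079],[0,0,0.079],[0,0,0.079],[0,0,0.079]],"angular":[[0,0,0],[0,0,0],[0,0,0],[0,0,0],[0,0,0]],"hand":[0,0,0,0.66,0.66]}'; python3 -m handwheel '{"travel":[[0,0,0],[0,0,-0.1],[0,0,-0.25],[0,0,-0.4],[0,0,-0.55],[0,0,-0.7],[0,0,-0.7]],"angular":[[0,0,0],[0,0,0],[0,0,0],[0,0,0],[0,0,0],[0,0,0],[0,0,0]],"hand":[0.66,0.66,0.66,0.66,0.66,0.66,0.66]}'; python3 - <<'E'
from h import *
rows([.4345,.055,.22],74.8)
E
```

```text
t: 30.9
position: [0.5883, 0.2938, 0.0162]
eef_rot: [[0.998, -0.067, 0.003], [-0.067, -0.998, 0.001], [0.003, -0.002, -1.0]]
force: [-0.5, 0.3, -0.3]
gripper_width: 0.0554
grasp_force: 0.0
t: 31.6
position: [0.5912, 0.2954, 0.2341]
eef_rot: [[0.998, -0.066, 0.016], [-0.066, -0.998, 0.007], [0.015, -0.008, -1.0]]
force: [0.9, 0.3, 0.8]
gripper_width: 0.0561
grasp_force: 0.0
travel [-0.469  0.834  0.033] angular [-0.009 -0.014  0.19 ]
```

```bash
python3 -m handwheel '{"travel":[[-0.469,0.834,0.033],[-0.469,0.834,0.033],[-0.469,0.834,0.033],[-0.469,0.834,0.033],[-0.469,0.834,0.033],[-0.469,0.834,0.033],[-0.469,0.834,0.033],[-0.469,0.834,0.033]],"angular":[[-0.009,-0.014,0.19],[-0.009,-0.014,0.19],[-0.009,-0.014,0.19],[-0.009,-0.014,0.19],[-0.009,-0.014,0.19],[-0.009,-0.014,0.19],[-0.009,-0.014,0.19],[-0.009,-0.014,0.19]],"hand":[1,1,1,1,1,1,1,1]}'; python3 - <<'E'
from h import *
p,d=optics.snapshot('top');q,_=optics.snapshot('scene')
cv2.imwrite('pics/t2.png',np.hstack([cv2.resize(p[150:320,130:500],(800,368)) ]))
r=look(100,128,120,.06,.12,(.4345,.055),.06,'w9')
rows([r[0][0]/1000,r[0][1]/1000,.068],74.8)
E
```

```text
t: 32.4
position: [0.4297, 0.0527, 0.215]
eef_rot: [[0.964, -0.265, -0.014], [-0.265, -0.964, -0.006], [-0.012, 0.01, -1.0]]
force: [1.2, 0.0, 0.5]
gripper_width: 0.0852
grasp_force: 0.0
1602 [319. 229.] zmean 0.0968 ((434.3976745605469, 54.95457458496094), (33.16345977783203, 25.814699172973633), 74.71392822265625)
travel [ 0.016 -0.012  0.489] angular [0.01  0.012 0.   ]
```

View pics/t2.png

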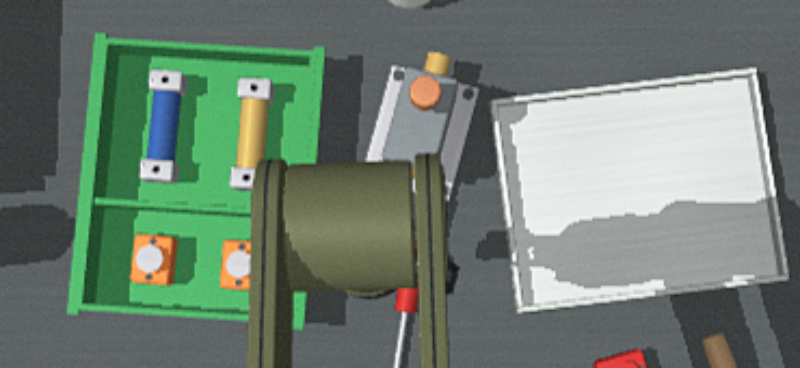

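All four parts lie in the right compartments: tubes at (160,125) and (253,135), adapters at (150,260) and (238,262). The tray is empty and the knob is still out, so I'll grip the knob and push it home.

```bash
python3 -m handwheel '{"travel":[[0.016,-0.012,0.15],[0.016,-0.012,0.3],[0.016,-0.012,0.42],[0.016,-0.012,0.489],[0.016,-0.012,0.489],[0.016,-0.012,0.489],[0.016,-0.012,0.489],[0.016,-0.012,0.489]],"angular":[[0.01,0.012,0],[0.01,0.012,0],[0.01,0.012,0],[0.01,0.012,0],[0.01,0.012,0],[0.01,0.012,0],[0.01,0.012,0],[0.01,0.012,0]],"hand":[1,1,1,1,1,0,0,0]}'; python3 -m handwheel '{"travel":[[0,0,0],[0,0,0],[0,0,0],[0,0,0]],"angular":[[0,0,0],[0,0,0],[0,0,0],[0,0,0]],"hand":[0,0,0,0]}'
```

```text
t: 33.35
position: [0.4345, 0.0546, 0.069]
eef_rot: [[0.965, -0.262, 0.002], [-0.262, -0.965, 0.0], [0.002, -0.001, -1.0]]
force: [0.3, 1.0, -0.0]
gripper_width: 0.0436
grasp_force: 0.0
t: 33.75
position: [0.4341, 0.0541, 0.0692]
eef_rot: [[0.965, -0.263, 0.002], [-0.263, -0.965, -0.0], [0.002, -0.0, -1.0]]
force: [-1.2, -0.9, 6.0]
gripper_width: 0.0323
grasp_force: 58.8
```

```bash
python3 -m handwheel '{"travel":[[0.03,0,0],[0.06,0,0],[0.09,0,0],[0.12,0,0],[0.145,0,0],[0.165,0,0],[0.172,0,0],[0.172,0,0]],"angular":[[0,0,0],[0,0,0],[0,0,0],[0,0,0],[0,0,0],[0,0,0],[0,0,0],[0,0,0]],"hand":[0,0,0,0,0,0,0,0]}'; python3 -m handwheel '{"travel":[[0,0,0],[0,0,0],[0,0,0]],"angular":[[0,0,0],[0,0,0],[0,0,0]],"hand":[0,0,0]}'
```

```text
t: 34.55
position: [0.4823, 0.0408, 0.0692]
eef_rot: [[0.965, -0.263, -0.001], [-0.263, -0.965, 0.0], [-0.001, 0.0, -1.0]]
force: [-3.9, -0.0, 9.6]
gripper_width: 0.0325
grasp_force: 59.5
t: 34.85
position: [0.4823, 0.0408, 0.0691]
eef_rot: [[0.965, -0.263, -0.001], [-0.263, -0.965, 0.0], [-0.001, 0.0, -1.0]]
force: [-3.7, -0.7, 10.2]
gripper_width: 0.0322
grasp_force: 59.5
```

Moved 50.0 mm and now pressing on the end stop. I'll release, retreat and check.

```bash
python3 -m handwheel '{"travel":[[0,0,0],[0,0,0],[0,0,0],[0,0,-0.1],[0,0,-0.25],[0,0,-0.4],[0,0,-0.55],[0,0,-0.55]],"angular":[[0,0,0],[0,0,0],[0,0,0],[0,0,0],[0,0,0],[0,0,0],[0,0,0],[0,0,0]],"hand":[1,1,1,1,1,1,1,1]}'; python3 -m handwheel '{"travel":[[0,0.25,0],[0,0.45,0],[0,0.6,0],[0,0.6,0],[0,0.6,0],[0,0.6,0]],"angular":[[0,0,0],[0,0,0],[0,0,0],[0,0,0],[0,0,0],[0,0,0]],"hand":[1,1,1,1,1,1]}'; python3 - <<'E'
from h import *
look(100,128,120,.06,.12,(.482,.042),.06,'w10')
p,d=optics.snapshot('top');cv2.imwrite('pics/t3.png',cv2.resize(p[150:330,130:500],(800,389)))
E
```

```text
t: 35.65
position: [0.4876, 0.0407, 0.2391]
eef_rot: [[0.965, -0.263, 0.013], [-0.263, -0.965, -0.0], [0.012, -0.003, -1.0]]
force: [0.7, 0.1, 0.2]
gripper_width: 0.0858
grasp_force: 0.0
t: 36.25
position: [0.4352, -0.1332, 0.2321]
eef_rot: [[0.964, -0.265, -0.002], [-0.265, -0.964, 0.001], [-0.002, -0.0, -1.0]]
force: [-0.3, 0.3, -1.0]
gripper_width: 0.0854
grasp_force: 0.0
1649 [ 99. 229.] zmean 0.0953 ((481.98077392578125, 39.83763122558594), (31.35076141357422, 26.30620765686035), 74.59953308105469)
```

View pics/t3.png

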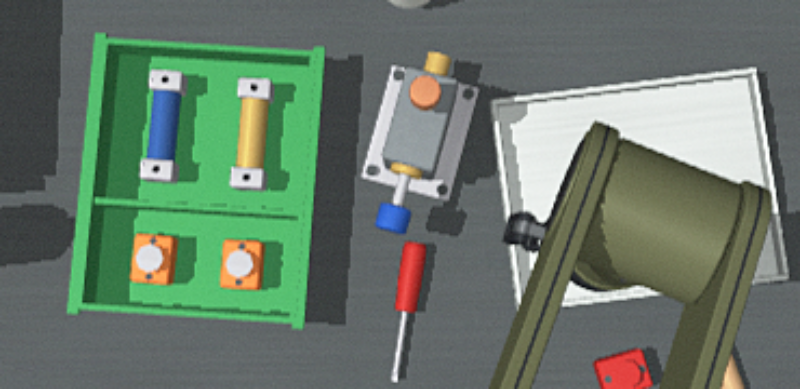

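The knob is home at px (393,217), all four parts lie in their compartments, the screwdriver is untouched, and the robot is clear of everything.

```bash
python3 -c "
from station import sign_off
print(sign_off())"
```

```text
the job is handed in; nothing more can be done
None
```

I vented the polisher, moved both tubes and both adapters into their tote compartments, pushed the knob home, and handed the job in at about 36 s; the sign-off returned no verdict.

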